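# Put the paint brushes into their drying rests

### The job

Lay each of the three paint brushes in the drying rest of its own size: the widest brush in the rest with the widest drip pan, the middle one in the middle, the narrowest in the narrowest. Each brush must lie flat with its whole head down inside the drip pan and its handle between the two posts; leave the scraper, the cutter and the marker where they are.

Things in the scene. Friction and masses are not known exactly. Their poses are not given: they have to be found in the camera images.
- brush_narrow: the narrow flat paint brush (red handle, blue ferrule), loose, 206 mm long, 35 g: handle 12 mm wide, 13 mm high, head 24 mm wide, 57 mm long, 8 mm thick. Origin: middle of its length, on its underside; y runs along it to the bristles, z up. Head centre at y = +74.5 mm, handle from y = -103 to +46 mm. Balances near y = +20 mm; grip the handle across (along x) at y = 0 to +15 mm
- brush_medium: the medium flat paint brush (wooden handle), loose, 196 mm long, 35 g: handle 12 mm wide, 13 mm high, head 32 mm wide, 57 mm long, 8 mm thick. Origin: middle of its length, on its underside; y runs along it to the bristles, z up. Head centre at y = +69.5 mm, handle from y = -98 to +41 mm. Balances near y = +20 mm; grip the handle across (along x) at y = 0 to +15 mm
- brush_wide: the wide flat paint brush (blue handle), loose, 186 mm long, 35 g: handle 12 mm wide, 13 mm high, head 42 mm wide, 57 mm long, 8 mm thick. Origin: middle of its length, on its underside; y runs along it to the bristles, z up. Head centre at y = +64.5 mm, handle from y = -93 to +36 mm. Balances near y = +20 mm; grip the handle across (along x) at y = 0 to +15 mm
- rest_narrow: narrow aluminium brush rest, fixed: floor 3 mm above bench; drip pan 42 mm wide inside, 4 mm rims (top at 13 mm) on 3 sides, open to a 30 mm wide spine and two posts (10 mm thick, 20 mm high, 34 mm gap). Origin: pan centre at bench height; y points from posts to closed end. Side rims y = -40 to +46 mm, end's inner face +42, posts y = -135, x = +-22. Handles may overhang past the posts
- rest_medium: medium aluminium brush rest, fixed: floor 3 mm above bench; drip pan 54 mm wide inside, 4 mm rims (top at 13 mm) on 3 sides, open to a 30 mm wide spine and two posts (10 mm thick, 20 mm high, 34 mm gap). Origin: pan centre at bench height; y points from posts to closed end. Side rims y = -40 to +46 mm, end's inner face +42, posts y = -135, x = +-22. Handles may overhang past the posts
- rest_wide: wide aluminium brush rest, fixed: floor 3 mm above bench; drip pan 68 mm wide inside, 4 mm rims (top at 13 mm) on 3 sides, open to a 30 mm wide spine and two posts (10 mm thick, 20 mm high, 34 mm gap). Origin: pan centre at bench height; y points from posts to closed end. Side rims y = -40 to +46 mm, end's inner face +42, posts y = -135, x = +-22. Handles may overhang past the posts
- scraper_1: stripping knife with wooden handle, 70x190x26 mm, loose, bystander; origin at the middle of its underside, y axis towards the blade
- cutter_1: yellow snap-off cutter, 20x165x17 mm, loose, bystander; origin at the middle of its underside, y axis towards the blade
- marker_red: white marker pen with red cap, 16x134x16 mm, loose, bystander; origin at the middle of its underside, y axis along it, away from the cap

How it is judged:
At the end, for the whole second after the job is handed in: Each brush lies released and at rest in the rest of its own size, bristles at the pan end: flat on the rest's floor (underside 1 to 6 mm above the bench, tilt under 0.1 rad), within 14 mm sideways and 15 mm lengthwise of head centred in the pan, and within 0.2 rad of the rest's long axis (x of brush_narrow in the frame of rest_narrow between -0.014 and 0.014 m and y of brush_narrow in the frame of rest_narrow between -0.0895 and -0.0595 m and z of brush_narrow in the frame of rest_narrow between 0.001 and 0.006 m and angle between the y axis of brush_narrow and the y axis of rest_narrow, either way round below 0.2 rad and y of rest_narrow in the frame of brush_narrow above 0.04 m and angle between each of brush_narrow, brush_medium, brush_wide's own z axis and vertical below 0.1 rad and linear speed of each of brush_narrow, brush_medium, brush_wide below 0.02 m/s and contact force between the fingers and brush_narrow below 0.05 N and x of brush_medium in the frame of rest_medium between -0.014 and 0.014 m and y of brush_medium in the frame of rest_medium between -0.0845 and -0.0545 m and z of brush_medium in the frame of rest_medium between 0.001 and 0.006 m and angle between the y axis of brush_medium and the y axis of rest_medium, either way round below 0.2 rad and y of rest_medium in the frame of brush_medium above 0.04 m and contact force between the fingers and brush_medium below 0.05 N and x of brush_wide in the frame of rest_wide between -0.014 and 0.014 m and y of brush_wide in the frame of rest_wide between -0.0795 and -0.0495 m and z of brush_wide in the frame of rest_wide between 0.001 and 0.006 m and angle between the y axis of brush_wide and the y axis of rest_wide, either way round below 0.2 rad and y of rest_wide in the frame of brush_wide above 0.04 m and contact force between the fingers and brush_wide below 0.05 N); the robot touches nothing.
It fails at once if the scraper is moved by more than 20 mm (distance of scraper_1 from where it was at the start of the episode above 0.02 m).
It fails at once if the cutter is moved by more than 20 mm (distance of cutter_1 from where it was at the start of the episode above 0.02 m).
It fails at once if the marker is moved by more than 20 mm (distance of marker_red from where it was at the start of the episode above 0.02 m).
It also fails if it takes over 93 s, if anything falls off the work surface, if the arm or the gripper's body presses on something with over 40 N, if the wrist force passes 120 N, or if a joint passes its speed limit or range.

### The arm

A 6-joint arm with a two-finger parallel gripper is mounted at the origin on the work surface; the furniture and walls round the work are solid. World frame = base frame: x ahead of the robot, y to its left, z up, the work surface at z = 0. Lengths are in m, angles in rad, forces in N, time in s.
With the tool pointing down it reaches from about 0.375 to 0.9 m from the base axis. Payload 3.1 kg.
Tool frame: the origin (TCP) lies at the centre of the arm's flange, where the gripper is bolted on; the fingertips stand robot.tip_extent ahead of it and the grasp point (between the pads) lies 164 mm ahead of it (robot.tip_extent is the distance from the TCP to the fingertips, in m); z points along the fingers, y is the line along which they close (so a half turn about z gives the same grasp; the last joint's range is limited). The gripper opens to 87 mm and grips with 3 to 60 N. Pads are 19 mm wide; open, the fingers measure 117 mm over their backs; the gripper's body (75 mm by 190 mm) begins 51 mm behind the grasp point.
Start: joints at [1.113, 0.527, 1.433, -0, 1.181, -0.178], TCP at [0.172, 0.601, 0.405] pointing down, gripper open.
Joint ranges: [-3.08, 3.08], [-0.75, 2.2], [0.22, 2.44], [-1.43, 4.57], [0, 2.65], [-2.85, 2.85]. Speed limits (rad/s): [2.79, 2.79, 3.14, 3.14, 3.14, 3.14].

### API

Orientations are given as a unit quaternion [x, y, z, w].
In Python, from rig import get_obs, camera, hand_in, cut_out, robot gives the robot as it stands.
- The arm moves only by the tool step_arm, never from a script. Its argument "rows" is a list of rows, each a list of 6 numbers: the shift along the world's x, y, z in m, then the turn, a rotation vector about the world's x, y, z in degrees. A call has 1 to 12 rows; each row shifts and turns the commanded pose from where the row before left it; what a row does not reach is not made up. A row lasts 1/8 s, in which the tool goes at most 62.5 mm and 10.7 degrees, less where a joint would pass 70% of its speed; a pose out of reach is approached as far as the arm can. A call is refused whole if a number of a shift passes 0.0625 or a number of a turn 10.7, either way. A call with a gripper value outside its range is refused whole. "jaw" is the finger opening in m, from 0 to 0.087, set as the call begins (left out, the last holds). The fingers move at their own pace and stop on an object; "squeeze" is the grip in N (left out, the last holds). Time passes only in rows, so rows that do not move let the fingers close. It gives the time, the measured TCP pose, the force, the opening and the grip force at its end, in the units of the state.
- get_obs(): the state, without advancing time (a new reading comes with each control period).
- camera(name): name is "scene" or "side" or "wrist"; returns a dict with "pixels" (384x512x3 uint8, blue, green, red), "depth" (384x512 float32, m along the optical axis (not along the pixel's ray), 0 where there is no reading), "fov_y" (degrees; the focal length in pixels is half the picture's height over the tangent of half this angle, whatever the lens; pixels are square), "cx", "cy" (the principal point, pixels), "k1" (the pictures are not rectified: a ray, as slopes to the right and down, at radius r is drawn at 1 + k1 r^2 times it, then the intrinsics apply), "extrinsics" (4x4, takes a point from camera to world coordinates); the wrist camera has in their place "mount" (4x4, takes a point from camera to tool coordinates, whose origin is the TCP and whose axes are the flange's). Camera axes: x right, y up, looking along -z (the intrinsics and any distortion apply to the point x, -y, -z); pixel columns grow to the right and rows downward; lengths in m; the calibration is good to about 2 mm. A picture is of the moment at which its call begins: read the wrist's pose just before it.
- hand_in(): hands the job in; it is judged then, once.
Trained networks look in the newest picture that a camera, given by its name, has taken for a name from the list of things; names that differ only in an ending like _2 or _b are one class to them, and where a whole thing is asked for, a point or a joint stands for the part that bears it (a point fixed in the world has none). Each returns a list of dicts, best first, with "confidence" (0 to 1); they miss things now and then, are a little off and sometimes report something else, mostly with a low value. They report only what shows in the picture. A call takes as long as a camera call.
- cut_out(label, camera): "region" (384x512 bool, what is visible of it) and "extent" ([centre column, centre row, width, height] in pixels, round what is visible of it).
The state is a dict: "time": time; "q": joint angles; "joint_velocities": joint speeds; "joint_torque": joint torques, N m; "position": TCP position; "tool_rot": TCP orientation; "ft_force": force on the tool from outside, world axes, zero at the start; "moment": the same for the moment, N m; "grip_width": finger opening in m; "grip_force": force on a finger pad.
Only numpy, scipy, OpenCV 4.12 (cv2) and the standard library are available. Lean on these libraries where they do the work, as an engineer would, in place of code of your own. Each camera call takes 0.05 s, during which the arm holds its last target. There are 200 camera calls.

## Working session

There is one attempt and no reset: what is moved stays moved. The work goes in short steps, Python scripts to look and compute and a tool call to move; the robot and the scene stay as the last step left them, time stands still between calls to the robot, and variables do not carry over. Pictures are saved under pics/ and viewed, at most 14 in all, crops included, and the job is handed in when it is done.

Besides the shell and the picture viewer there is one more tool, called after "Emit:" by a JSON object that holds its "op" and its "data", one argument or row to a line. step_arm: Moves the arm, as the interface text tells. Its arguments: {"type":"object","properties":{"rows":{"type":"array"},"jaw":{"type":"number"},"squeeze":{"type":"number"}},"required":["rows"]}

```bash
mkdir -p pics; ls
cat > h.py <<'E'
import numpy as np, cv2
from rig import get_obs, camera, hand_in, cut_out, robot
from scipy.spatial.transform import Rotation as R
def cloud(c, ext):
    p=c["pixels"]; h,w=p.shape[:2]; f=h/2/np.tan(np.radians(c["fov_y"])/2)
    v,u=np.mgrid[0:h,0:w].astype(float)
    K=np.array([[f,0,c["cx"]],[0,f,c["cy"]],[0,0,1.]])
    xy=cv2.undistortPoints(np.stack([u,v],-1).reshape(-1,1,2),K,np.array([c["k1"],0,0,0.])).reshape(h,w,2)
    # exact for r_d = r(1+k1 r^2), iterated
    d=c["depth"]
    P=np.stack([xy[...,0]*d,-xy[...,1]*d,-d],-1)
    return P@ext[:3,:3].T+ext[:3,3]
def snap(name):
    o=get_obs(); c=camera(name)
    if name=="wrist":
        T=np.eye(4);T[:3,:3]=R.from_quat(o["tool_rot"]).as_matrix();T[:3,3]=o["position"]
        ext=T@np.array(c["mount"])
    else: ext=np.array(c["extrinsics"])
    return c,cloud(c,ext)
def axis(pts):
    m=pts[:,:2].astype(np.float32); r=cv2.minAreaRect(m)
    return r
NAMES=["brush_narrow","brush_medium","brush_wide","rest_narrow","rest_medium","rest_wide","scraper_1","cutter_1","marker_red"]
E
cat > m.py <<'E'
from h import *
print(get_obs(), robot.tip_extent)
for n in ["scene","side","wrist"]:
    c,P=snap(n); cv2.imwrite(f"pics/{n}0.png",c["pixels"])
    for k in NAMES:
        for r in cut_out(k,n)[:2]:
            g=r["region"]&(c["depth"]>0); q=P[g]
            if len(q)<10: continue
            b=axis(q); print(n,k,round(r["confidence"],2),np.round(r["extent"]),len(q),np.round(b[0],3),np.round(b[1],3),round(b[2],1),"z",np.round(np.percentile(q[:,2],[5,50,95]),3))
E
python3 m.py
```

```text
pics
{'time': 0.0, 'q': array([ 1.11349026e+00,  5.28466899e-01,  1.43390374e+00, -7.43426532e-06,
        1.18140312e+00, -1.78537014e-01]), 'joint_velocities': array([ 0.00033685,  0.00119626,  0.00036279, -0.00010346, -0.00020155,
       -0.00116979]), 'joint_torque': array([-3.00026404e-04, -4.40048110e+01, -1.76588738e+01,  6.30615139e-02,
        5.84399840e-02, -1.90699948e-04]), 'position': array([0.17182238, 0.60055806, 0.40377031]), 'tool_rot': array([ 1.38932153e-01,  9.90301301e-01, -1.03697258e-03, -3.37632704e-04]), 'ft_force': array([-0.43042503,  0.65568777, -0.14598793]), 'moment': array([-0.02462125, -0.03595902,  0.02181746]), 'grip_force': 0.0, 'grip_width': 0.08688015066774164} 0.1822
scene brush_narrow 0.92 [265. 255.  84.   9.] 387 [0.5   0.136] [0.202 0.035] 6.3 z [0.004 0.009 0.012]
scene brush_medium 0.89 [281. 289.  87.  21.] 632 [0.452 0.251] [0.043 0.197] 86.7 z [0.001 0.009 0.012]
scene brush_wide 0.56 [268. 231.  71.  13.] 393 [0.5   0.052] [0.178 0.044] 0.1 z [0.004 0.009 0.013]
scene rest_narrow 0.72 [260. 209.  70.  25.] 726 [ 0.554 -0.054] [0.076 0.
[... 885 characters left out ...]
[268. 164.  60.  19.] 564 [ 0.511 -0.253] [0.191 0.081] 1.8 z [0.001 0.004 0.013]
side rest_medium 0.55 [301. 225.  77.  13.] 611 [0.501 0.044] [0.183 0.055] 3.6 z [0.001 0.009 0.012]
side rest_wide 0.84 [275. 178.  72.  17.] 776 [ 0.512 -0.161] [0.082 0.192] 84.0 z [0.001 0.004 0.013]
side scraper_1 0.59 [212. 242.  45.  61.] 1106 [0.7   0.095] [0.184 0.071] 67.6 z [0.001 0.002 0.024]
side cutter_1 0.73 [285. 147.  46.  21.] 275 [ 0.423 -0.389] [0.056 0.16 ] 49.7 z [-0.001  0.008  0.014]
side marker_red 0.67 [210. 242.  40.  62.] 1216 [0.695 0.083] [0.212 0.073] 66.8 z [0.    0.002 0.024]
side marker_red 0.58 [208. 201.  24.  30.] 184 [ 0.706 -0.078] [0.131 0.017] 60.1 z [0.007 0.013 0.016]
```

```bash
python3 -c "
import cv2
a=cv2.imread('pics/scene0.png')[130:320,180:350];b=cv2.imread('pics/side0.png')[130:320,190:420]
cv2.imwrite('pics/ab.png',cv2.resize(cv2.hconcat([a,b]),None,fx=2,fy=2,interpolation=cv2.INTER_CUBIC))
from rig import camera,robot
c=camera('wrist');print(c['mount'],c['fov_y'],c['k1'])"
```

```text
[[-9.46726333e-05  9.61414973e-01  2.75102236e-01  7.37620471e-02]
 [ 9.99999801e-01 -8.05485025e-05  6.25633413e-04 -9.30054506e-04]
 [ 6.23652404e-04  2.75102240e-01 -9.61414774e-01  1.96850113e-02]
 [ 0.00000000e+00  0.00000000e+00  0.00000000e+00  1.00000000e+00]] 63.80528612406219 -0.06537176628146378
```

View pics/ab.png

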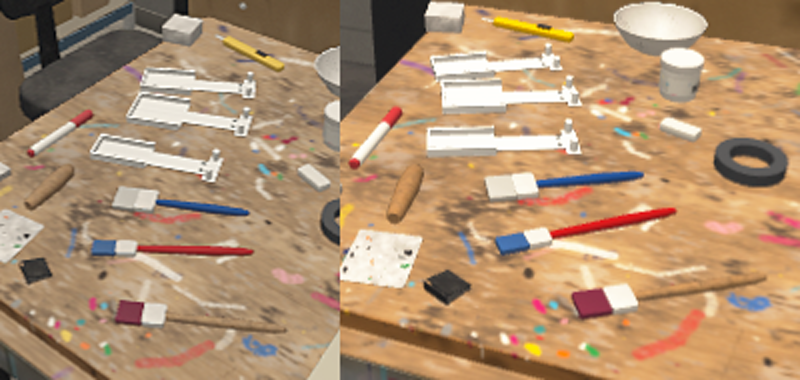

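Emit:
{"op": "step_arm", "data": {
  "rows": [
    [0.035, -0.05, 0, 0, 0, 1.8],
    [0.035, -0.05, 0, 0, 0, 1.8],
    [0.035, -0.05, 0, 0, 0, 1.8],
    [0.035, -0.05, 0, 0, 0, 1.8],
    [0.035, -0.05, 0, 0, 0, 1.8],
    [0.035, -0.05, 0, 0, 0, 1.8],
    [0.035, -0.05, 0, 0, 0, 1.8],
    [0.035, -0.05, 0, 0, 0, 1.8],
    [0.035, -0.05, 0, 0, 0, 1.8],
    [0, 0, 0, 0, 0, 0],
    [0, 0, 0, 0, 0, 0]
  ]
}}

```text
time: 2.92
position: [0.4866, 0.1508, 0.4046]
tool_rot: [-0.001, 1.0, 0.0, -0.001]
ft_force: [-0.4, 0.1, -1.0]
grip_width: 0.0869
grip_force: 0.0
```

```bash
cat >> h.py <<'E'
def fit(P,g,lo=-0.01,hi=0.03):
    """bins along the long axis: returns centre, angle(deg), length, profile"""
    q=P[g]; q=q[(q[:,2]>lo)&(q[:,2]<hi)][:,:2]
    n,lab,st,_=cv2.connectedComponentsWithStats(g.astype(np.uint8))
    r=cv2.minAreaRect(q.astype(np.float32)); bp=cv2.boxPoints(r)
    e=bp[1]-bp[0]; e2=bp[2]-bp[1]; e=e if np.hypot(*e)>np.hypot(*e2) else e2
    e/=np.hypot(*e); e=e if e[0]>0 else -e
    for _ in range(4):
        nrm=np.array([-e[1],e[0]]); m=q.mean(0); s=(q-m)@e; t=(q-m)@nrm
        bins=np.arange(s.min(),s.max(),0.006); S=[];C=[];W=[]
        for b in bins:
            k=(s>=b)&(s<b+.006)
            if k.sum()>5: S.append(b+.003); a,z=np.percentile(t[k],[3,97]); C.append((a+z)/2); W.append(z-a)
        S,C,W=map(np.array,(S,C,W)); k=np.polyfit(S,C,1,w=np.ones_like(S)); a=np.arctan(k[0])
        e=np.array([[np.cos(a),-np.sin(a)],[np.sin(a),np.cos(a)]])@e
    lo,hi=np.percentile(s,[0.3,99.7]); nrm=np.array([-e[1],e[0]])
    c=m+e*(lo+hi)/2+nrm*np.polyval(k,(lo+hi)/2)
    return c,np.degrees(np.arctan2(e[1],e[0])),hi-lo,np.round(W*1000).astype(int)
E
cat > m2.py <<'E'
from h import *
import sys
tag=sys.argv[1]; c,P=snap("wrist"); np.save(f"{tag}.npy",P); img=c["pixels"].copy(); cv2.imwrite(f"pics/{tag}_raw.png",img)
for i,k in enumerate(sys.argv[2:] or NAMES):
    for r in cut_out(k,"wrist")[:1]:
        g=r["region"]&(c["depth"]>0)
        if g.sum()<50: continue
        f=fit(P,g); print(k,round(r["confidence"],2),np.round(r["extent"]),np.round(f[0],4),round(f[1],2),round(f[2],3),f[3])
        cs,_=cv2.findContours(r["region"].astype(np.uint8),0,1); cv2.drawContours(img,cs,-1,(0,255-25*i,25*i),1)
        np.save(f"{tag}_{k}.npy",r["region"])
cv2.imwrite(f"pics/{tag}.png",cv2.resize(img,None,fx=1.5,fy=1.5))
E
python3 m2.py w1
```

```text
brush_narrow 0.57 [250. 169.  26. 157.] [0.4997 0.14  ] 5.73 0.202 [ 6  9  9  8  9  9  9  9  9 11 12 11 11 10  9  8  9 10  9 10  9  8  8  7
 17 19 19 20 20 21 21 21 21 20]
brush_medium 0.67 [332. 136.  29. 162.] [0.4514 0.2476] 0.24 0.192 [ 6  8 10  9 11 11 10 11 11 12 11 11 10  9  9  8 10  9  9  8  9  7 22 28
 28 28 28 28 29 29 29 29 26]
brush_wide 0.9 [182. 172.  31. 144.] [0.4992 0.0545] -0.45 0.183 [ 9  9 10 11 10 11 12 11 11 11 13 13 14 12 10  9 10 10 12 11 11 36 37 37
 37 37 30 19 19 19 18]
rest_narrow 0.79 [104. 196.  53. 113.] [ 0.5352 -0.0431] -4.39 0.159 [52 52 51 40 28 29 28 29 28 28 29 28 28 27 28 28 29 47 48 48 46 29 29 28
 26 26 17]
rest_wide 0.79 [ 26. 172.  53. 119.] [ 0.4987 -0.16  ] -7.98 0.157 [45 46 47 28 29 28 28 27 27 28 27 28 28 27 26 27 27 66 67 69 69 69 71 70
 72 59 44]
scraper_1 0.68 [221. 309. 128.  41.] [0.6924 0.1014] 80.01 0.17 [18 19 20 21 20 19 19 18 17 16 17 17 15 12 24 42 53 30 27 25 23 21 19 17
 14 12 10  7  6]
```

View pics/w1.png

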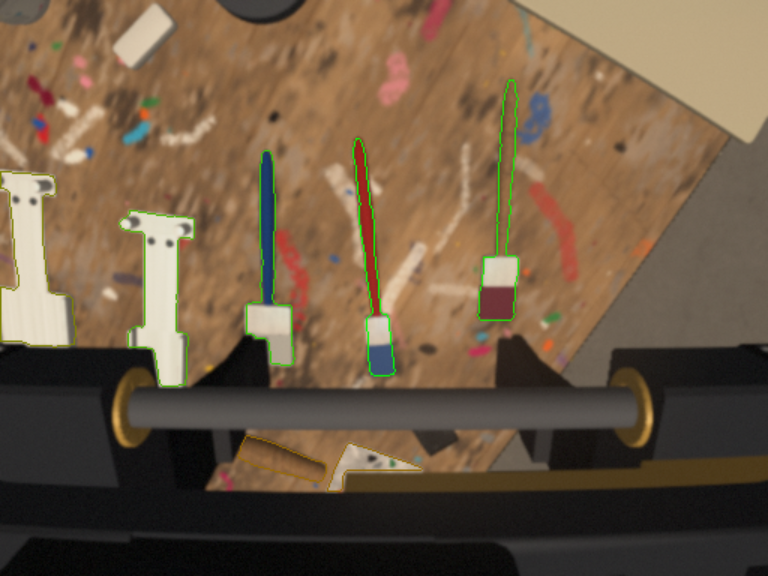

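Emit:
{"op": "step_arm", "data": {
  "rows": [
    [0, -0.05, 0, 0, 0, 0],
    [0, -0.05, 0, 0, 0, 0],
    [0, -0.05, 0, 0, 0, 0],
    [0, -0.05, 0, 0, 0, 0],
    [0, -0.05, 0, 0, 0, 0],
    [0, -0.05, 0, 0, 0, 0],
    [0, 0, 0, 0, 0, 0],
    [0, 0, 0, 0, 0, 0]
  ]
}}

```text
time: 4.42
position: [0.4867, -0.1488, 0.4045]
tool_rot: [-0.002, 1.0, 0.001, -0.0]
ft_force: [0.1, 0.3, -0.1]
grip_width: 0.0873
grip_force: 0.0
```

```bash
python3 m2.py w2
```

```text
brush_narrow 0.8 [477. 162.  27. 135.] [0.4857 0.1392] 6.26 0.176 [ 7  8 10  9 10  8 10 20 21 21 20 20 14 10 10 14 14  9 10  8 10 16 18 19
 22 25 25 27 20 30]
brush_medium 0.64 [410. 173.  50. 148.] [0.5007 0.0515] -4.58 0.189 [13 14  9  9 11 11 13 18 13 13 10 11 11 10 10  9  9  9  8 14 13 36 38 39
 39 39 41 40 29 27 27 31]
brush_wide 0.93 [408. 173.  49. 143.] [0.4995 0.0509] -4.09 0.181 [ 5  7  9 11 11 11  9 10  9 10 10 11 10 10  9  9  9  9  8  8  9 38 39 39
 38 40 40 38 27 27 27]
rest_narrow 0.73 [337. 198.  67. 117.] [ 0.5346 -0.05  ] -12.85 0.161 [49 51 51 43 27 28 27 28 28 29 28 28 29 30 29 27 27 28 34 28 28 28 29 31
 32 33 30 13]
rest_medium 0.58 [167. 183.  60. 148.] [ 0.513  -0.2575] 5.23 0.19 [50 51 52 40 29 29 29 29 29 30 31 28 28 28 27 28 30 58 60 61 60 61 59 59
 60 61 67 28 20 21 20 18 12]
rest_wide 0.85 [242. 183.  72. 150.] [ 0.5139 -0.1635] -6.91 0.188 [51 51 52 31 28 28 28 28 27 28 27 28 28 28 27 27 27 71 70 72 71 72 72 71
 69 70 70 70 70 70 71 64]
cutter_1 0.74 [ 70. 126.  79. 109.] [ 0.437  -0.3811] -39.99 0.164 [17 19 19 19 19 19 18 20 19 20 20 19 19 18 17 18 18 19 19 19 18 18 18 11
  8  8  9  8]
marker_red 0.62 [283. 303.  48.  22.] [ 0.6875 -0.1107] 66.52 0.072 [14 15 16 12 13 12 13 12  7  5  4  3]
```

View pics/w2.png

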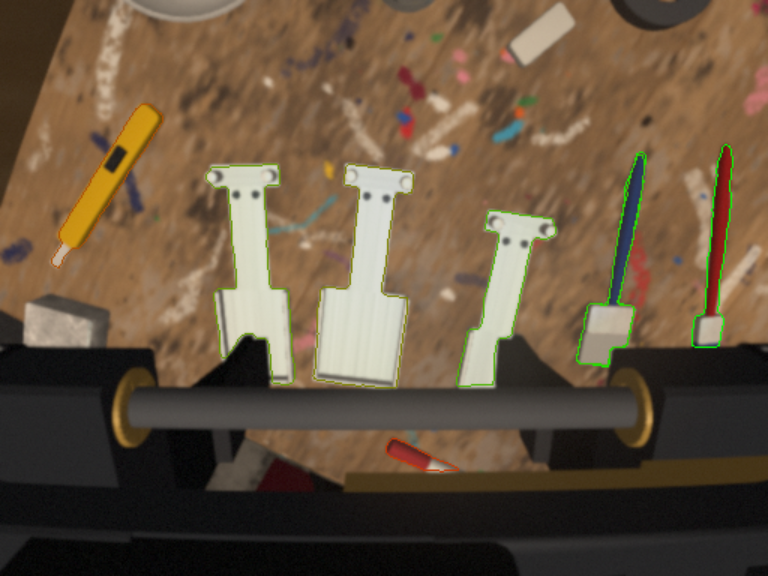

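Emit:
{"op": "step_arm", "data": {
  "rows": [
    [0.05, 0, 0, 0, 0, 0],
    [0.05, 0, 0, 0, 0, 0],
    [0, 0, 0, 0, 0, 0],
    [0, 0, 0, 0, 0, 0],
    [0, 0, 0, 0, 0, 0]
  ]
}}

```text
time: 5.55
position: [0.5859, -0.149, 0.4046]
tool_rot: [-0.002, 1.0, 0.0, -0.001]
ft_force: [-0.3, 0.4, 0.0]
grip_width: 0.0868
grip_force: 0.0
```

```bash
python3 m2.py w3 rest_narrow rest_medium rest_wide
```

```text
rest_narrow 0.89 [342. 133.  76. 158.] [ 0.5506 -0.0491] -8.01 0.189 [47 50 52 31 27 27 28 29 29 28 27 26 26 26 27 27 27 45 47 47 46 47 46 46
 47 47 47 48 48 47 47 44]
rest_medium 0.65 [159. 104.  66. 165.] [ 0.5131 -0.2608] -0.15 0.188 [49 52 53 46 27 27 27 28 26 27 27 27 28 27 27 27 29 57 59 59 59 58 60 59
 58 59 59 59 59 59 59 56 32]
rest_wide 0.81 [245. 104.  72. 168.] [ 0.5144 -0.1636] -6.75 0.189 [36 51 51 36 28 28 29 28 28 27 27 27 27 27 28 29 28 69 71 72 71 71 71 72
 71 71 72 71 71 70 70 69]
```

Emit:
{"op": "step_arm", "data": {
  "rows": [
    [0, 0.05, 0, 0, 0, 0],
    [0, 0.05, 0, 0, 0, 0],
    [0, 0.05, 0, 0, 0, 0],
    [0, 0.05, 0, 0, 0, 0],
    [0, 0.05, 0, 0, 0, 0],
    [0, 0.05, 0, 0, 0, 0],
    [0, 0, 0, 0, 0, 0],
    [0, 0, 0, 0, 0, 0],
    [0, 0, 0, 0, 0, 0]
  ]
}}

```text
time: 6.88
position: [0.5871, 0.1495, 0.4048]
tool_rot: [-0.001, 1.0, -0.0, -0.0]
ft_force: [-0.6, -0.0, 0.3]
grip_width: 0.0871
grip_force: 0.0
```

```bash
python3 m2.py w4 brush_narrow brush_medium brush_wide rest_narrow
```

```text
brush_medium 0.9 [338.  69.  33. 132.] [0.4733 0.2477] 0.15 0.148 [12 12 12 11 11 12 10 11 10  9 10 12  9  8  9 20 29 30 29 29 29 28 30 29
 28 25]
brush_wide 0.87 [176.  89.  38. 163.] [0.5    0.0531] -2.51 0.183 [ 7 12 14 15 11 11 12 12 11  9  8 10 11 14 13 10 10  9  7  9  7 37 38 38
 37 38 40 39 39 39 39]
rest_narrow 0.8 [ 95. 132.  53. 157.] [ 0.5502 -0.0476] -7.57 0.188 [51 50 53 34 28 27 27 27 27 28 27 28 27 26 28 27 27 47 47 48 48 47 48 48
 48 48 49 48 49 48 47 46]
```

View pics/w3.png

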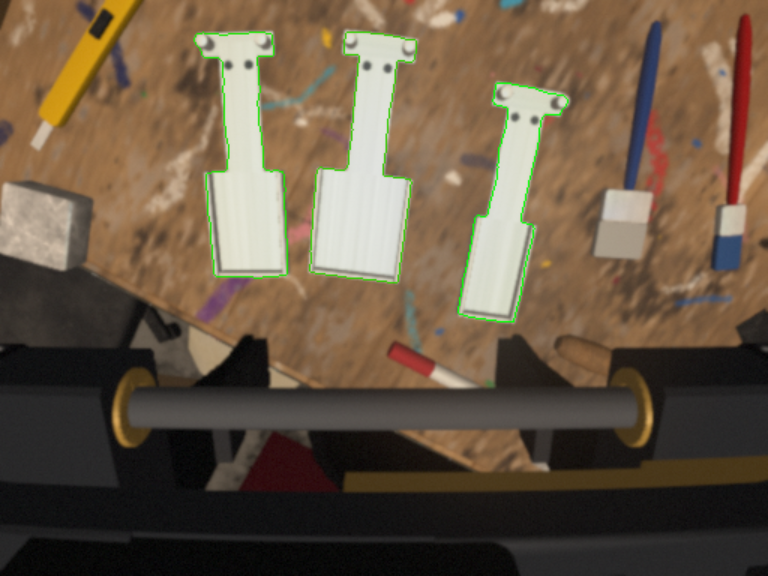

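View pics/w4.png

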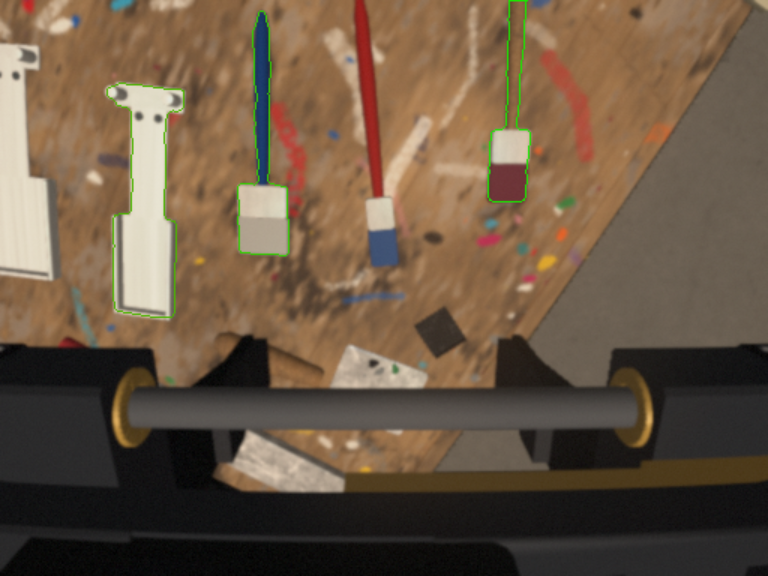

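Emit:
{"op": "step_arm", "data": {
  "jaw": 0.05,
  "squeeze": 15,
  "rows": [
    [-0.019, -0.002, -0.04, 0, 0, 1.5],
    [-0.019, -0.002, -0.04, 0, 0, 1.5],
    [-0.019, -0.002, -0.04, 0, 0, 1.5],
    [-0.019, -0.002, -0.04, 0, 0, 1.5],
    [0, 0, -0.02, 0, 0, 0],
    [0, 0, -0.02, 0, 0, 0],
    [0, 0, -0.02, 0, 0, 0],
    [0, 0, 0, 0, 0, 0],
    [0, 0, 0, 0, 0, 0]
  ]
}}

```text
time: 8.25
position: [0.5112, 0.1426, 0.1849]
tool_rot: [-0.054, 0.999, -0.0, 0.0]
ft_force: [0.4, -0.4, -0.3]
grip_width: 0.0501
grip_force: 0.0
```

Emit:
{"op": "step_arm", "data": {
  "jaw": 0.0,
  "rows": [
    [0, 0, 0, 0, 0, 0],
    [0, 0, 0, 0, 0, 0],
    [0, 0, 0, 0, 0, 0],
    [0, 0, 0, 0, 0, 0],
    [0, 0, 0, 0, 0, 0],
    [0, 0, 0, 0, 0, 0]
  ]
}}

```text
time: 9.0
position: [0.511, 0.1429, 0.1848]
tool_rot: [-0.054, 0.999, -0.0, -0.0]
ft_force: [-0.4, 0.4, 0.4]
grip_width: 0.0097
grip_force: 15.0
```

Emit:
{"op": "step_arm", "data": {
  "rows": [
    [0, 0, 0.03, 0, 0, 0],
    [0, 0, 0.05, 0, 0, 0],
    [0.005, -0.038, 0, 0, 0, -2.8],
    [0.005, -0.038, 0, 0, 0, -2.8],
    [0.005, -0.038, 0, 0, 0, -2.8],
    [0.005, -0.038, 0, 0, 0, -2.8],
    [0.005, -0.038, 0, 0, 0, -2.8],
    [0, 0, 0, 0, 0, 0],
    [0, 0, 0, 0, 0, 0]
  ]
}}

```text
time: 10.12
position: [0.5355, -0.0468, 0.2646]
tool_rot: [0.068, 0.998, 0.0, -0.001]
ft_force: [0.9, 0.3, 0.1]
grip_width: 0.0094
grip_force: 15.0
```

```bash
cat > m3.py <<'E'
from h import *
import sys
n=sys.argv[1]; ims=[]
for cam in ["scene","side"]:
    c,P=snap(cam); ims.append(c["pixels"][130:320,180:420])
    for r in cut_out(n,cam)[:1]:
        g=r["region"]&(c["depth"]>0); f=fit(P,g,-.01,.15); q=P[g]; v=q[:,:2]@[np.cos(np.radians(f[1])),np.sin(np.radians(f[1]))]
        k=np.polyfit(v,q[:,2],1); print(cam,round(r["confidence"],2),np.round(f[0],4),round(f[1],2),round(f[2],3),"slope",round(k[0],3),"zmed",round(np.median(q[:,2]),4))
c=camera("wrist"); cv2.imwrite("pics/"+sys.argv[2],cv2.hconcat([cv2.resize(cv2.vconcat(ims),(400,600)),cv2.resize(c["pixels"],(400,300),interpolation=cv2.INTER_AREA)]) if 0 else cv2.resize(cv2.hconcat(ims),None,fx=1.6,fy=1.6))
E
python3 m3.py brush_narrow held1.png
```

```text
scene 0.73 [ 0.5245 -0.0601] 2.95 0.192 slope 0.063 zmed 0.0883
side 0.82 [ 0.51  -0.045] -8.43 0.226 slope 0.001 zmed 0.0882
```

View pics/held1.png

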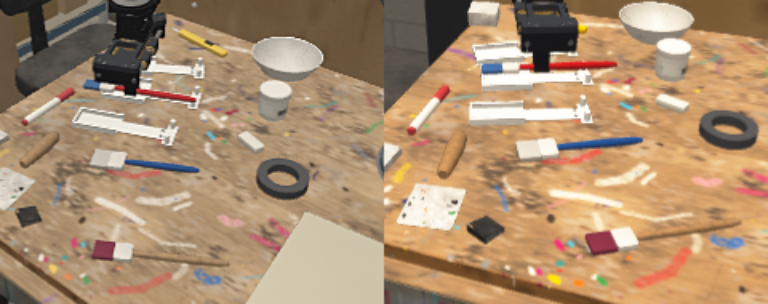

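The picture shows the red brush held level above the narrow rest, with its head towards the pan (scene view about column 95, row 87). I'll lower it.

Emit:
{"op": "step_arm", "data": {
  "rows": [
    [0, 0, -0.03, 0, 0, 0],
    [0, 0, -0.026, 0, 0, 0],
    [0, 0, -0.01, 0, 0, 0],
    [0, 0, -0.006, 0, 0, 0],
    [0, 0, -0.004, 0, 0, 0],
    [0, 0, 0, 0, 0, 0],
    [0, 0, 0, 0, 0, 0]
  ]
}}

```text
time: 11.25
position: [0.5362, -0.0472, 0.1893]
tool_rot: [0.068, 0.998, -0.0, 0.001]
ft_force: [0.2, -0.2, -0.9]
grip_width: 0.0099
grip_force: 15.0
```

Emit:
{"op": "step_arm", "data": {
  "jaw": 0.035,
  "rows": [
    [0, 0, 0, 0, 0, 0],
    [0, 0, 0, 0, 0, 0],
    [0, 0, 0, 0, 0, 0],
    [0, 0, 0.02, 0, 0, 0],
    [0, 0, 0.04, 0, 0, 0],
    [0, 0, 0.04, 0, 0, 0]
  ]
}}

```text
time: 12.0
position: [0.5358, -0.0471, 0.2895]
tool_rot: [0.068, 0.998, 0.0, -0.001]
ft_force: [-0.1, -0.3, -0.9]
grip_width: 0.0347
grip_force: 0.0
```

Emit:
{"op": "step_arm", "data": {
  "jaw": 0.05,
  "rows": [
    [-0.006, 0.025, 0, 0, 0, 1.3],
    [-0.006, 0.025, 0, 0, 0, 1.3],
    [-0.006, 0.025, 0, 0, 0, 1.3],
    [-0.006, 0.025, -0.02, 0, 0, 1.3],
    [0, 0, -0.04, 0, 0, 0],
    [0, 0, -0.03, 0, 0, 0],
    [0, 0, -0.014, 0, 0, 0],
    [0, 0, 0, 0, 0, 0],
    [0, 0, 0, 0, 0, 0]
  ]
}}

```text
time: 13.12
position: [0.5123, 0.0527, 0.1853]
tool_rot: [0.023, 1.0, -0.0, 0.001]
ft_force: [-0.1, -0.2, 0.6]
grip_width: 0.0498
grip_force: 0.0
```

Emit:
{"op": "step_arm", "data": {
  "jaw": 0.0,
  "rows": [
    [0, 0, 0, 0, 0, 0],
    [0, 0, 0, 0, 0, 0],
    [0, 0, 0, 0, 0, 0],
    [0, 0, 0, 0, 0, 0],
    [0, 0, 0, 0, 0, 0],
    [0, 0, 0, 0, 0, 0]
  ]
}}

```text
time: 13.88
position: [0.5119, 0.0529, 0.1848]
tool_rot: [0.022, 1.0, -0.0, -0.0]
ft_force: [0.1, 0.5, 0.8]
grip_width: 0.0093
grip_force: 15.0
```

Emit:
{"op": "step_arm", "data": {
  "rows": [
    [0, 0, 0.03, 0, 0, 0],
    [0, 0, 0.05, 0, 0, 0],
    [0, -0.036, 0, 0, 0, -0.7],
    [0, -0.036, 0, 0, 0, -0.7],
    [0, -0.036, 0, 0, 0, -0.7],
    [0, -0.036, 0, 0, 0, -0.7],
    [-0.001, -0.036, 0, 0, 0, -0.7],
    [-0.001, -0.036, 0, 0, 0, -0.7],
    [0, 0, 0, 0, 0, 0],
    [0, 0, 0, 0, 0, 0]
  ]
}}

```text
time: 15.12
position: [0.5095, -0.1627, 0.2645]
tool_rot: [0.059, 0.998, 0.0, -0.001]
ft_force: [0.6, 1.2, -1.2]
grip_width: 0.0091
grip_force: 15.0
```

```bash
python3 m3.py brush_wide held2.png; python3 m3.py brush_narrow x.png
```

```text
scene 0.74 [ 0.5034 -0.1581] -6.92 0.185 slope -0.025 zmed 0.0881
side 0.7 [ 0.4995 -0.1597] 177.52 0.178 slope 0.001 zmed 0.0881
scene 0.45 [ 0.4994 -0.1566] -6.63 0.175 slope -0.008 zmed 0.0889
side 0.4 [0.4518 0.2522] -0.09 0.19 slope -0.011 zmed 0.0088
```

View pics/held2.png

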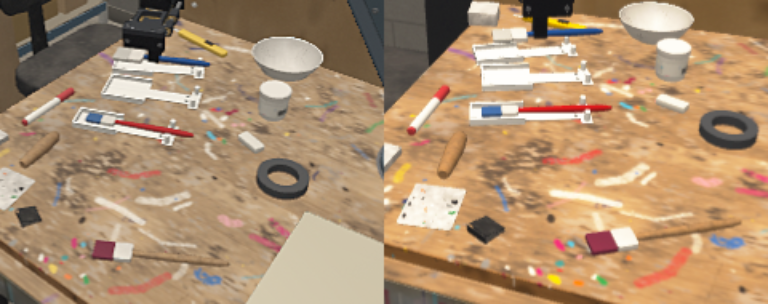

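The red brush lies in the narrow rest (side view about columns 475–610, row 110). The blue brush is held level over the wide rest. I'll lower it.

Emit:
{"op": "step_arm", "data": {
  "rows": [
    [0.0005, 0, -0.03, 0, 0, 0],
    [0, 0, -0.026, 0, 0, 0],
    [0, 0, -0.01, 0, 0, 0],
    [0, 0, -0.006, 0, 0, 0],
    [0, 0, -0.004, 0, 0, 0],
    [0, 0, 0, 0, 0, 0],
    [0, 0, 0, 0, 0, 0]
  ]
}}

```text
time: 16.5
position: [0.5106, -0.1632, 0.1893]
tool_rot: [0.059, 0.998, -0.0, 0.0]
ft_force: [-0.2, 0.1, -0.9]
grip_width: 0.009
grip_force: 15.0
```

Emit:
{"op": "step_arm", "data": {
  "jaw": 0.035,
  "rows": [
    [0, 0, 0, 0, 0, 0],
    [0, 0, 0, 0, 0, 0],
    [0, 0, 0, 0, 0, 0],
    [0, 0, 0.02, 0, 0, 0],
    [0, 0, 0.04, 0, 0, 0],
    [0, 0, 0.04, 0, 0, 0]
  ]
}}

```text
time: 17.25
position: [0.5103, -0.1631, 0.2895]
tool_rot: [0.059, 0.998, 0.0, -0.001]
ft_force: [0.2, -0.1, -0.4]
grip_width: 0.0349
grip_force: 0.0
```

Emit:
{"op": "step_arm", "data": {
  "jaw": 0.05,
  "rows": [
    [-0.0047, 0.041, 0, 0, 0, 0.7],
    [-0.0047, 0.041, 0, 0, 0, 0.7],
    [-0.0047, 0.041, 0, 0, 0, 0.7],
    [-0.0047, 0.041, 0, 0, 0, 0.7],
    [-0.0047, 0.041, 0, 0, 0, 0.7],
    [-0.0047, 0.041, 0, 0, 0, 0.7],
    [-0.0047, 0.041, 0, 0, 0, 0.7],
    [-0.0047, 0.041, 0, 0, 0, 0.7],
    [-0.0047, 0.041, 0, 0, 0, 0.7],
    [-0.0047, 0.041, 0, 0, 0, 0.7],
    [0, 0, 0, 0, 0, 0]
  ]
}}

```text
time: 18.62
position: [0.4628, 0.2491, 0.2888]
tool_rot: [-0.004, 1.0, 0.0, 0.0]
ft_force: [-0.1, -0.0, -0.1]
grip_width: 0.0498
grip_force: 0.0
```

Emit:
{"op": "step_arm", "data": {
  "rows": [
    [0, 0, -0.04, 0, 0, 0],
    [0, 0, -0.04, 0, 0, 0],
    [0, 0, -0.02, 0, 0, 0],
    [0, 0, -0.0045, 0, 0, 0],
    [0, 0, 0, 0, 0, 0],
    [0, 0, 0, 0, 0, 0]
  ]
}}

```text
time: 19.38
position: [0.4639, 0.2467, 0.1852]
tool_rot: [-0.002, 1.0, 0.0, 0.001]
ft_force: [-0.3, 0.4, 0.5]
grip_width: 0.0502
grip_force: 0.0
```

Emit:
{"op": "step_arm", "data": {
  "jaw": 0.0,
  "rows": [
    [0, 0, 0, 0, 0, 0],
    [0, 0, 0, 0, 0, 0],
    [0, 0, 0, 0, 0, 0],
    [0, 0, 0, 0, 0, 0],
    [0, 0, 0, 0, 0, 0],
    [0, 0, 0, 0, 0, 0]
  ]
}}

```text
time: 20.12
position: [0.4634, 0.2469, 0.1842]
tool_rot: [-0.002, 1.0, 0.0, -0.0]
ft_force: [0.0, 0.5, 0.4]
grip_width: 0.0091
grip_force: 15.0
```

Emit:
{"op": "step_arm", "data": {
  "rows": [
    [0, 0, 0.04, 0, 0, 0],
    [0, 0, 0.04, 0, 0, 0],
    [0.004, -0.0508, 0, 0, 0, 0],
    [0.004, -0.0508, 0, 0, 0, 0],
    [0.004, -0.0508, 0, 0, 0, 0],
    [0.004, -0.0508, 0, 0, 0, 0],
    [0.004, -0.0508, 0, 0, 0, 0],
    [0.004, -0.0508, 0, 0, 0, 0],
    [0.004, -0.0508, 0, 0, 0, 0],
    [0.004, -0.0508, 0, 0, 0, 0],
    [0.004, -0.0508, 0, 0, 0, 0],
    [0.004, -0.0508, 0, 0, 0, 0]
  ]
}}

```text
time: 21.62
position: [0.5032, -0.2628, 0.2641]
tool_rot: [-0.002, 1.0, 0.0, -0.0]
ft_force: [0.4, -0.0, 0.1]
grip_width: 0.0095
grip_force: 15.0
```

Emit:
{"op": "step_arm", "data": {
  "rows": [
    [0, 0, 0, 0, 0, 0],
    [0, 0, 0, 0, 0, 0]
  ]
}}

```text
time: 21.88
position: [0.5028, -0.2606, 0.2638]
tool_rot: [-0.002, 1.0, 0.001, -0.001]
ft_force: [-0.8, 0.6, -0.8]
grip_width: 0.01
grip_force: 15.0
```

```bash
python3 m3.py brush_medium held3.png
```

```text
scene 0.54 [ 0.4946 -0.2646] -2.16 0.194 slope -0.031 zmed 0.0879
side 0.72 [ 0.4692 -0.2676] -1.8 0.233 slope 0.055 zmed 0.0877
```

View pics/held3.png

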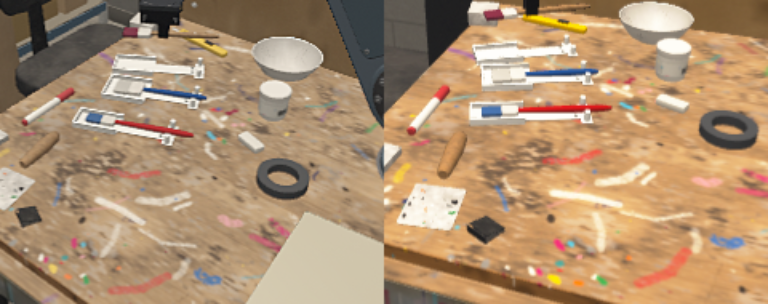

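The blue brush is in its rest, and the wooden one is held over the medium rest. I'll lower it.

Emit:
{"op": "step_arm", "data": {
  "rows": [
    [0.001, 0, -0.03, 0, 0, 0],
    [0, 0, -0.026, 0, 0, 0],
    [0, 0, -0.01, 0, 0, 0],
    [0, 0, -0.006, 0, 0, 0],
    [0, 0, -0.0035, 0, 0, 0],
    [0, 0, 0, 0, 0, 0],
    [0, 0, 0, 0, 0, 0]
  ]
}}

```text
time: 23.0
position: [0.5046, -0.2613, 0.1893]
tool_rot: [-0.002, 1.0, -0.0, 0.0]
ft_force: [-0.2, -0.4, 0.5]
grip_width: 0.0094
grip_force: 15.0
```

Emit:
{"op": "step_arm", "data": {
  "jaw": 0.035,
  "rows": [
    [0, 0, 0, 0, 0, 0],
    [0, 0, 0, 0, 0, 0],
    [0, 0, 0, 0, 0, 0],
    [0, 0, 0.02, 0, 0, 0],
    [0, 0, 0.04, 0, 0, 0],
    [0, 0, 0.05, 0, 0, 0]
  ]
}}

```text
time: 23.75
position: [0.5041, -0.2609, 0.2989]
tool_rot: [-0.002, 1.0, 0.001, -0.001]
ft_force: [0.2, -0.4, 0.6]
grip_width: 0.0349
grip_force: 0.0
```

Emit:
{"op": "step_arm", "data": {
  "rows": [
    [0.025, 0.03, 0.03, 0, 0, 0],
    [0.025, 0.03, 0.03, 0, 0, 0],
    [0.025, 0.04, 0.03, 0, 0, 0],
    [0, 0, 0, 0, 0, 0],
    [0, 0, 0, 0, 0, 0],
    [0, 0, 0, 0, 0, 0]
  ]
}}

```text
time: 24.5
position: [0.5786, -0.162, 0.3874]
tool_rot: [-0.001, 1.0, 0.001, -0.001]
ft_force: [-0.5, 0.2, -0.4]
grip_width: 0.0352
grip_force: 0.0
```

```bash
python3 m2.py w5 brush_narrow brush_medium brush_wide rest_narrow rest_medium rest_wide
```

```text
brush_narrow 0.6 [356. 118.  51. 178.] [ 0.5248 -0.0476] -8.58 0.2 [ 6  8 10 10  9 10 11 11 12 11 10 10 10 11 10 10 10  9 10  9  9  8  8  7
 19 20 21 21 19 21 22 22 21 20]
brush_medium 0.68 [171.  91.  38. 177.] [ 0.4928 -0.2627] 2.06 0.193 [ 7  8 10 11 11 14 11 10 11 12 11 10 10 11 13 14 11  9 10  9  9 10  9 28
 33 30 28 28 29 29 29 30 28]
brush_wide 0.66 [250.  97.  43. 169.] [ 0.4986 -0.1634] -6.84 0.182 [ 7 10 11 11 12 13 13 13 12 12 11 11 11 11 10 10  9 10  9  9  8 35 39 39
 38 39 41 40 40 38 37]
rest_narrow 0.91 [357. 142.  85. 162.] [ 0.5506 -0.049 ] -7.97 0.19 [52 52 52 48 29 29 28 29 30 29 30 29 29 29 28 28 29 48 48 49 49 48 48 48
 48 49 50 48 48 47 48 45]
rest_medium 0.97 [168. 110.  66. 169.] [ 0.5133 -0.2607] 0.33 0.188 [50 51 50 29 30 28 28 28 28 29 28 29 30 29 29 29 28 58 60 60 60 60 60 60
 60 60 60 60 60 59 58 56]
rest_wide 0.61 [252. 109.  80. 176.] [ 0.5143 -0.1634] -6.87 0.189 [49 51 53 41 29 28 29 29 29 29 29 29 28 29 29 29 28 70 71 73 74 74 73 73
 74 74 76 74 73 71 70 68]
```

View pics/w5.png

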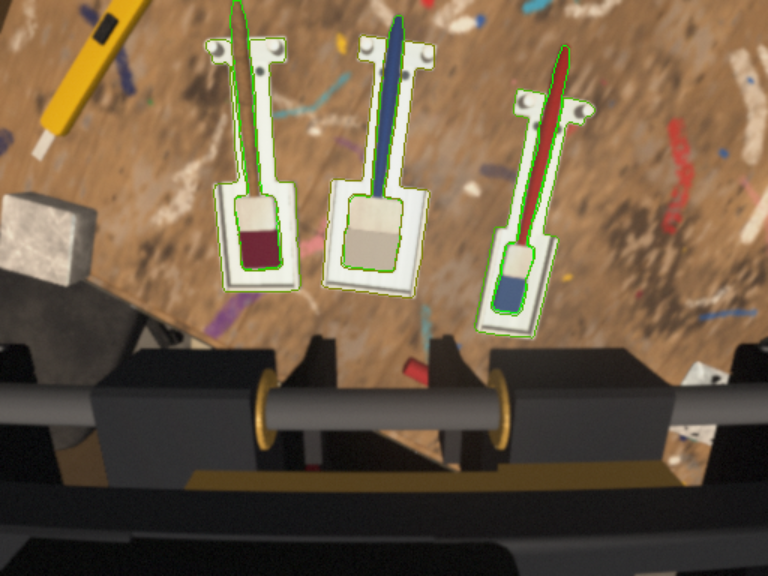

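The three heads sit centred in their pans at about (260,232), (373,233) and (513,280), and the handles pass between the posts. Measured offsets are under 3 mm.

```bash
python3 -c "from rig import hand_in; print(hand_in())"
```

```text
the job is handed in; nothing more can be done
None
```

All three brushes lie in the rests of their own size, within about 3 mm of centre in the last wrist-camera check, and the job is handed in; no verdict came back.

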